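# Spent cells through the bin flap

### The arm

A 6-joint arm with a two-finger parallel gripper is mounted at the origin on the work surface. World frame = base frame: x ahead of the robot, y to its left, z up, the work surface at z = 0. Lengths are in mm, angles in rad, forces in N, time in s.
With the tool pointing down it reaches from about 400 to 925 mm from the base axis. Payload 12.5 kg.
Tool frame: the origin (TCP) lies on the mounting face of the last link; the fingertips stand 190 mm ahead of it and the grasp point (between the pads) lies 171 mm ahead of it (env.grasp_offset is the distance from the TCP to the grasp point, in mm); z points along the fingers, y is the direction in which the jaws open and shut (so a half turn about z gives the same grasp; the last joint's range is limited). The gripper opens to 95 mm and grips with 3 to 60 N. Pads are 20 mm wide; open, the fingers measure 119 mm over their backs; the gripper's body (75 mm by 180 mm) begins 59 mm behind the grasp point.
Start: joints at [-1.26, 0.491, 1.559, -0, 1.092, -0.106], TCP at [253.041, -571.485, 404.761] pointing down, gripper open.
Joint ranges: [-3.1, 3.1], [-0.84, 2.19], [0.05, 2.79], [-1.13, 4.28], [0.06, 2.93], [-2.69, 2.69]. Speed limits (rad/s): [2.22, 2.22, 2.79, 3.14, 3.14, 3.14].

### API

Orientations are given as [roll, pitch, yaw] about the fixed x, y, z axes, in that order (R = Rz(yaw) Ry(pitch) Rx(roll)).
In Python, from cell import env, viewer gives the robot as it stands.
- The arm moves only by the tool play_rows, never from a script. Its argument "increments" is a list of rows, each an object of numbers: "dx", "dy", "dz": the shift along the tool's x, y, z in mm; "rx", "ry", "rz": the turn, a rotation vector about the tool's x, y, z in units of 6 degrees (1.0 is 6 degrees). A call has 1 to 8 rows; each row is the pose to reach, as a shift and turn from the pose measured when the call began, along the tool's axes at that moment; what a row does not reach only later rows make up. A row lasts 1/12 s, in which the tool goes at most 41.7 mm and 7.16 degrees, less where a joint would pass 70% of its speed; a pose out of reach is approached as far as the arm can. A call with a gripper value outside its range is refused whole. "fingers" is the opening, from 0 (shut) to 1 (fully open), set as the call begins (left out, the last holds). The fingers move at their own pace and stop on an object; the grip force is fixed at half the most. Time passes only in rows, so rows that repeat a pose let the fingers close. It gives the time, the measured TCP pose, the force and the opening at its end, in the units of the state.
- env.state(): the state, without advancing time (a new reading comes with each control period).
- viewer.read_camera(name): name is "side" or "top" or "wrist"; returns a dict with "image" (420x560x3 uint8, red, green, blue), "fx", "fy", "cx", "cy" (pixels), "k1" (the pictures are not rectified: a ray, as slopes to the right and down, at radius r is drawn at 1 + k1 r^2 times it, then the intrinsics apply), "rvec" (rotation vector, rad) and "tvec" (3), from world to camera coordinates, as OpenCV has them. Camera axes: x right, y down, z forward; pixel columns grow to the right and rows downward; lengths in mm; the calibration is good to about 2 mm. A picture is of the moment at which its call begins. There is no depth.
- env.job_done(): hands the job in, once; it reports no verdict.
The state is a dict: "t": time; "joints": joint angles; "qvel": joint speeds; "tau": joint torques, N m; "eef_pos": TCP position; "tcp_rot": TCP orientation; "ft_force": force on the tool from outside, world axes, zero at the start; "moment": the same for the moment, N m; "opening": opening from 0.0 (shut) to 1.0 (fully open).
Only numpy, scipy, OpenCV 4.12 (cv2) and the standard library are available. Lean on these libraries where they do the work, as an engineer would, in place of code of your own. Each camera call takes 0.05 s, during which the arm holds its last target.

### The job

Pick up the low scoop cup that holds two spent lithium cells, push the waste bin's spring flap open with the cup's front rim and tip both cells through it into the bin. Then take the cup out so that the flap shuts, and stand the empty cup back on the bench, right way up.

Things in the scene. Friction and masses are not known exactly. Their poses are not given: they have to be found in the camera images.
- cup: Low aluminium scoop cup, 64 mm wide, 0.12 kg (not the deep one). Origin: underside, 50 mm ahead of back wall; z up, x to pouring rim. Sizes in mm: floor flat to x=33, ramp up 15 deg to rim at x=67, z=12. Walls 40 high, 22 at ramp. Black block handle behind: x -110..-70, z 28..62, 14 thick in y; grip across y at x=-90, z=45. Cells stay in to 10 deg nose-down, slide out over the rim by 60.
- cell_1: Spent cell, a plain white cylinder with a dark band, 17 mm diameter, 34 mm long, 17 g, lying in the scoop cup. Origin at its centre, x along its axis.
- cell_2: The second spent cell in the scoop cup, same as cell_1.
- bin: Waste bin, fixed, grey, 210 (x) x 170 (y) x 140 mm high, walls 5; aluminium flap in its top (the open tote of that size is not it). Origin: centre of underside, z up. Opening 130 (x) x 110 (y), centred, at z=140, filled by the flap. Flap hinge: the opening's -x edge (x=-65, robot's side, dark pin on top); free edge x=+61; swings only down into the bin.
- flap (a joint): Angle of the bin's flap: 0 shut (level), grows as it is pushed down into the bin, stop at 1.1 rad. A light spring shuts it again: about 0.6 N at the free edge starts it, about 1.3 N there holds it at 0.8 rad; the cells' weight alone does not open it.
Mind the look-alikes: they are no part of the job. What is shaped like the cup but yellow is not meant.

How it is judged:
By the outcome, as a careful person would: the job done as asked, in the order asked, and still so for the second after the job is handed in, with the robot touching nothing.
It also fails if it takes over 67 s, if anything falls off the work surface, if the arm or the gripper's body presses on something with over 40 N, if the wrist force passes 120 N, or if a joint passes its speed limit or range.

## Working session

There is one attempt and no reset: what is moved stays moved. The work goes in short steps, Python scripts to look and compute and a tool call to move; the robot and the scene stay as the last step left them, time stands still between calls to the robot, and variables do not carry over. Pictures are saved under pics/ and viewed, and the job is handed in when it is done.

Besides the shell and the picture viewer there is one more tool, called after "Emit:" as name(argument=value, ...), one argument or row to a line, values as JSON. play_rows: Moves the arm, as the interface text tells. Its arguments: {"type":"object","properties":{"increments":{"type":"array","items":{"type":"object","properties":{"dx":{"type":"number"},"dy":{"type":"number"},"dz":{"type":"number"},"rx":{"type":"number"},"ry":{"type":"number"},"rz":{"type":"number"}}}},"fingers":{"type":"number"}},"required":["increments"]}

```bash
ls; mkdir -p pics; python3 - <<'E'
from cell import env, viewer
import cv2
print(env.state(), env.grasp_offset)
for n in ("side","top","wrist"):
    c=viewer.read_camera(n); cv2.imwrite(f"pics/a_{n}.png",c["image"][:,:,::-1])
    print(n,{k:v for k,v in c.items() if k!="image"})
E
```

```text
pics
{'t': 0.0, 'joints': array([-1.25962446e+00,  4.91567514e-01,  1.55947415e+00, -1.15172577e-05,
        1.09170485e+00, -1.05606401e-01]), 'qvel': array([-1.03275857e-03,  7.08907131e-04,  6.12488351e-04,  6.70916120e-05,
        1.97375002e-04,  6.45755149e-05]), 'tau': array([ 3.04905610e-03, -6.12648225e+01, -2.58179837e+01,  6.93524955e-02,
        4.82367596e-02, -1.13574099e-04]), 'eef_pos': array([ 253.0145858 , -571.45366757,  404.14817703]), 'tcp_rot': array([-3.14044414e+00, -1.11471197e-04,  4.16783520e-01]), 'ft_force': array([-0.08432962, -0.37640735, -0.47329949]), 'moment': array([ 0.02312837, -0.01343785,  0.02119904]), 'opening': 0.999860603136119} 171.3
side {'fx': 424.21510652322866, 'fy': 424.21510652322866, 'cx': 274.89832410324794, 'cy': 212.81984502650783, 'k1': -0.07304158981702105, 'rvec': array([ 0.18518817, -2.86479155,  1.12765939]), 'tvec': array([ 445.97370554,  105.66253811, 1218.9192483 ])}
top {'fx': 504.79436653957384, 'fy': 504.79436653957384, 'cx': 274.06810610888465, 'cy': 210.2100430427842, 'k1': -0.0008750084698922881, 'rvec': array([ 2.12488934, -2.1588279 ,  0.19133638]), 'tvec': array([ -13.38796667,  441.69679505, 1256.03359313])}
wrist {'fx': 321.03401784806283, 'fy': 321.03401784806283, 'cx': 280.2031425665759, 'cy': 212.38654392456667, 'k1': 0.026750321563928252, 'rvec': array([-2.46012727,  1.60025532,  0.19421708]), 'tvec': array([-625.57392729,  -27.41014211,  389.32877435])}
```

View pics/a_side.png

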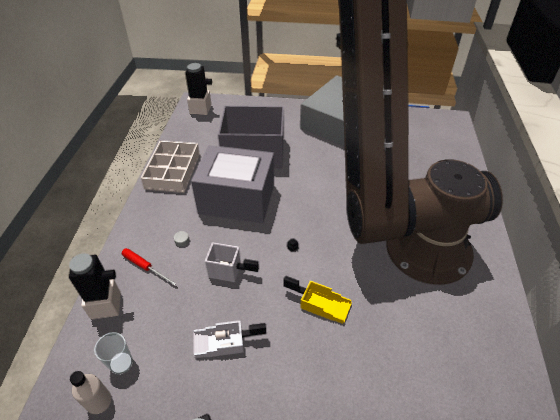

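View pics/a_top.png

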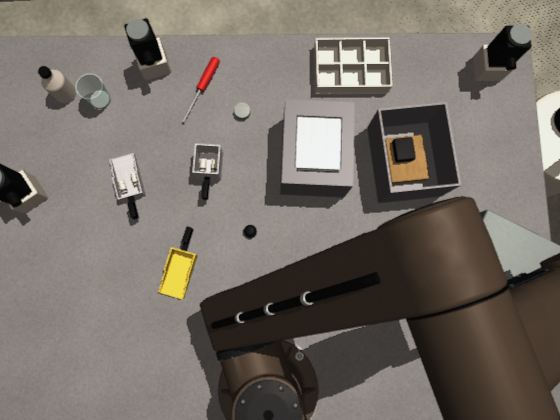

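View pics/a_wrist.png

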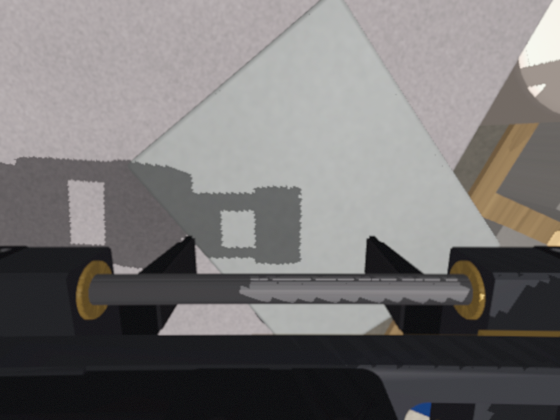

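The low cup with two cells is at about (127,180) in the top view, with its handle at (132,208). The flap bin is at about (318,143). The deep cup (207,160), the yellow cup (178,265) and the open tote (418,150) are look-alikes. Next I'll zoom in and measure.

```bash
cat > h.py <<'E'
import numpy as np, cv2
def ray(c,uv):
    uv=np.asarray(uv,float).reshape(-1,1,2)
    K=np.array([[c['fx'],0,c['cx']],[0,c['fy'],c['cy']],[0,0,1]])
    n=cv2.undistortPoints(uv,K,np.array([c['k1'],0,0,0,0])).reshape(-1,2)
    R=cv2.Rodrigues(c['rvec'])[0]
    d=np.c_[n,np.ones(len(n))]@R
    return -R.T@c['tvec'], d
def onz(c,uv,z):
    o,d=ray(c,uv); z=np.broadcast_to(z,len(d))
    return o+d*((z-o[2])/d[:,2])[:,None]
def proj(c,p):
    K=np.array([[c['fx'],0,c['cx']],[0,c['fy'],c['cy']],[0,0,1]])
    return cv2.projectPoints(np.asarray(p,float).reshape(-1,3),c['rvec'],c['tvec'],K,np.array([c['k1'],0,0,0,0]))[0].reshape(-1,2)
def tri(c1,u1,c2,u2):
    o1,d1=ray(c1,u1);o2,d2=ray(c2,u2);d1=d1[0];d2=d2[0]
    t=np.linalg.lstsq(np.c_[d1,-d2],o2-o1,rcond=None)[0]
    a=o1+d1*t[0];b=o2+d2*t[1]
    return (a+b)/2,np.linalg.norm(a-b)
E
python3 - <<'E'
from cell import env, viewer
import cv2, numpy as np, pickle
from h import *
c=viewer.read_camera("top"); s=viewer.read_camera("side")
pickle.dump((c,s),open("cs.pkl","wb"))
def crop(im,x0,y0,w,h,k): return cv2.resize(im[y0:y0+h,x0:x0+w],None,fx=k,fy=k,interpolation=cv2.INTER_NEAREST)[:,:,::-1]
cv2.imwrite("pics/b_cup.png",crop(c['image'],95,140,70,90,6))
cv2.imwrite("pics/b_bin.png",crop(c['image'],270,90,100,120,5))
cv2.imwrite("pics/b_scup.png",crop(s['image'],180,310,100,60,8))
# dark handle mask
im=c['image'].astype(int); 
sub=im[140:230,95:165].max(2)<45
n,l,st,ce=cv2.connectedComponentsWithStats(sub.astype(np.uint8))
for i in range(1,n):
    if st[i,4]>30:
        ys,xs=np.nonzero(l==i); print(st[i],cv2.minAreaRect(np.c_[xs+95,ys+140].astype(np.float32)))
        r=cv2.boxPoints(cv2.minAreaRect(np.c_[xs+95,ys+140].astype(np.float32))); print(onz(c,r,62).round(1))
# flap: white
sub=(im.min(2)>185).astype(np.uint8)[90:200,270:370]
n,l,st,ce=cv2.connectedComponentsWithStats(sub)
i=1+np.argmax(st[1:,4]); ys,xs=np.nonzero(l==i)
r=cv2.minAreaRect(np.c_[xs+270,ys+90].astype(np.float32)); print(r); print(onz(c,cv2.boxPoints(r),140).round(1), onz(c,[r[0]],140))
E
```

```text
[ 33  56  10  24 163] ((131.97561645507812, 207.71949768066406), (23.327573776245117, 7.61289119720459), 77.90524291992188)
[[476.  351.7  62. ]
 [479.9 333.2  62. ]
 [421.7 319.4  62. ]
 [418.  337.8  62. ]]
((318.1700744628906, 142.75772094726562), (44.27246856689453, 50.357093811035156), 2.602562189102173)
[[ 528.3  -70.3  140. ]
 [ 653.9  -78.9  140. ]
 [ 647.5 -186.3  140. ]
 [ 522.  -175.9  140. ]] [[ 587.37683747 -127.81396915  140.        ]]
```

View pics/b_cup.png

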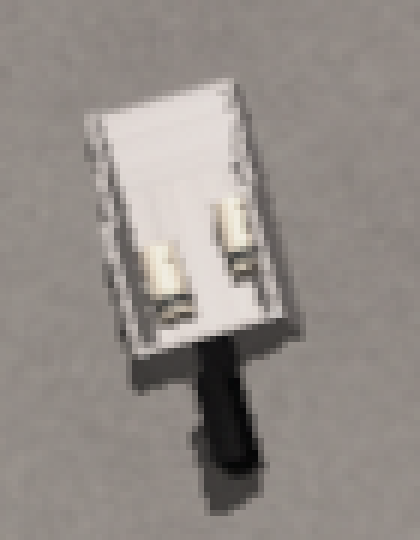

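View pics/b_bin.png

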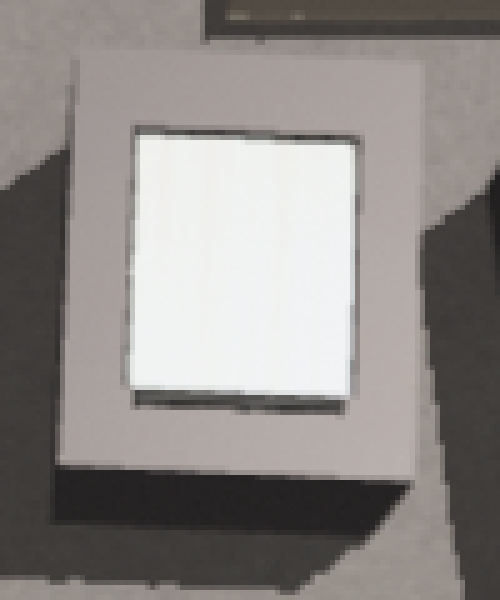

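View pics/b_scup.png

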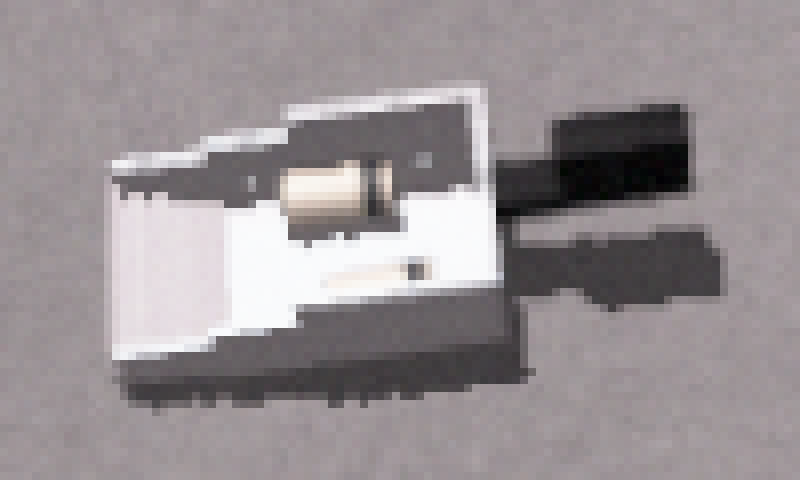

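```bash
python3 - <<'E'
import pickle; from h import *
c,s=pickle.load(open("cs.pkl","rb"))
t=lambda x,y:(x/6+95-.5,y/6+140-.5)
sd=lambda x,y:(x/8+180-.5,y/8+310-.5)
P=[t(88,112),t(232,80),t(132,354),t(288,320)]
w=onz(c,P,[22,22,40,40]);print(w.round(1))
Q=[sd(112,163),sd(112,357),sd(482,88),sd(499,285)]
w2=onz(s,Q,[22,22,40,40]);print(w2.round(1))
for a,b in ((0,1),(1,0),(2,3),(3,2)): pass
print(tri(c,P[0],s,Q[1]),tri(c,P[1],s,Q[0]),tri(c,P[2],s,Q[3]),tri(c,P[3],s,Q[2]))
b=lambda x,y:(x/5+270-.5,y/5+90-.5)
# bin top outer corners z=140
B=onz(c,[b(78,48),b(422,60),b(412,478),b(57,464)],140);print(B.round(1),B.mean(0))
F=onz(c,[b(133,132),b(356,140),b(350,397),b(130,388)],140);print(F.round(1),F.mean(0))
E
```

```text
[[588.7 409.7  22. ]
 [602.3 347.4  22. ]
 [477.1 381.5  40. ]
 [490.9 315.7  40. ]]
[[604.5 344.9  22. ]
 [588.5 406.   22. ]
 [493.8 314.2  40. ]
 [477.  376.6  40. ]]
(array([587.19358043, 408.14136386,  27.02541561]), np.float64(0.11494996752919695)) (array([602.46655148, 346.61474506,  25.20211471]), np.float64(2.140010572538099)) (array([475.93163845, 379.58224194,  46.34815484]), np.float64(0.1053806779527028)) (array([492.03924196, 315.27975002,  41.69715809]), np.float64(2.879036123062969))
[[ 699.   -50.4  140. ]
 [ 690.8 -218.5  140. ]
 [ 482.  -204.8  140. ]
 [ 491.2  -36.2  140. ]] [ 590.7444976  -127.48136452  140.        ]
[[ 655.7  -76.2  140. ]
 [ 650.3 -184.6  140. ]
 [ 522.  -176.8  140. ]
 [ 527.8  -71.7  140. ]] [ 588.95642358 -127.35750299  140.        ]
```

```bash
python3 - <<'E'
import pickle; from h import *
c,s=pickle.load(open("cs.pkl","rb"))
cv2.imwrite("pics/b_sbin.png",cv2.resize(s['image'][140:225,185:285],None,fx=7,fy=7,interpolation=cv2.INTER_NEAREST)[:,:,::-1])
E
```

```text
(no output)
```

View pics/b_sbin.png

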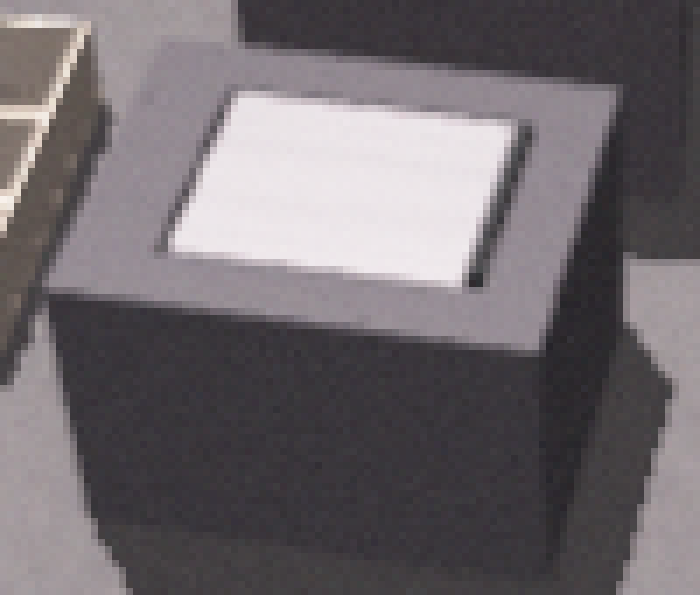

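```bash
cat > g.py <<'E'
import numpy as np
from scipy.spatial.transform import Rotation as Ro
from cell import env
G=171.3
def toolR(psi,tilt):  # deg; tilt forward positive
    return Ro.from_euler('xyz',[180,-tilt,psi],degrees=True)
def cur():
    s=env.state(); return s,np.array(s['eef_pos']),Ro.from_euler('xyz',s['tcp_rot'])
def delta(p,R):
    s,p0,R0=cur(); return R0.inv().apply(p-p0),(R0.inv()*R).as_rotvec(degrees=True)/6
def go_tcp(p,psi,tilt):
    R=toolR(psi,tilt); d,r=delta(np.array(p,float),R)
    print("d",d.round(1),"r",r.round(2),"dist",np.linalg.norm(d).round(),"ang",(6*np.linalg.norm(r)).round(1)); return d,r
def go_grasp(g,psi,tilt):
    R=toolR(psi,tilt); return go_tcp(np.array(g)-G*R.apply([0,0,1]),psi,tilt)
def status():
    s,p,R=cur(); z=R.apply([0,0,1]); y=R.apply([0,1,0])
    print("t",round(s['t'],2),"tcp",p.round(1),"grasp",(p+G*z).round(1),"tilt",np.degrees(np.arctan2(np.hypot(z[0],z[1]),-z[2])).round(2),"az",np.degrees(np.arctan2(z[1],z[0])).round(1),"y",y.round(3),"q",np.round(s['joints'],2),"F",np.round(s['ft_force'],1),"op",round(s['opening'],3))
E
python3 - <<'E'
from g import *
status(); go_tcp([500,-150,450],14,0); go_tcp([445,300,450],14,0)
print(toolR(14,30).apply([0,0,1]))
E
```

```text
t 0.25 tcp [ 253.  -571.5  404.5] grasp [ 253.  -571.4  233.2] tilt 0.03 az 105.1 y [ 0.405 -0.914 -0.   ] q [-1.26  0.49  1.56  0.    1.09 -0.11] F [ 0.1 -0.2 -0. ] op 1.001
d [ 396.4 -285.4  -45.3] r [-0.   -0.    1.65] dist 491.0 ang 9.9
d [ 528.3 -719.2  -45.1] r [-0.   -0.    1.65] dist 894.0 ang 9.9
[ 0.48514786  0.12096095 -0.8660254 ]
```

Emit:
play_rows(
  increments=[
    {"dx":396,"dy":-285,"dz":-45,"rz":1.65},
    {"dx":396,"dy":-285,"dz":-45,"rz":1.65},
    {"dx":396,"dy":-285,"dz":-45,"rz":1.65},
    {"dx":396,"dy":-285,"dz":-45,"rz":1.65},
    {"dx":396,"dy":-285,"dz":-45,"rz":1.65},
    {"dx":396,"dy":-285,"dz":-45,"rz":1.65},
    {"dx":396,"dy":-285,"dz":-45,"rz":1.65},
    {"dx":396,"dy":-285,"dz":-45,"rz":1.65},
  ],
  fingers=1,
)

```text
invalid input
```

```bash
python3 - <<'E'
from g import *
status(); go_tcp([500,-150,450],14,0); go_grasp([445,338,160],14,30)
E
```

```text
t 0.25 tcp [ 253.  -571.5  404.5] grasp [ 253.  -571.4  233.2] tilt 0.03 az 105.1 y [ 0.405 -0.914 -0.   ] q [-1.26  0.49  1.56  0.    1.09 -0.11] F [ 0.1 -0.2 -0. ] op 1.001
d [ 396.4 -285.4  -45.3] r [-0.   -0.    1.65] dist 491.0 ang 9.9
d [ 459.3 -768.6   96.5] r [-0.44  4.99  1.61] dist 901.0 ang 31.5
```

Emit:
play_rows(
  increments=[
    {"dx":30,"dy":-20,"dz":-5,"rx":0,"ry":0,"rz":0.2},
    {"dx":60,"dy":-40,"dz":-10,"rx":0,"ry":0,"rz":0.4},
  ],
  fingers=1,
)

```text
t: 0.42
eef_pos: [291.3, -510.7, 413.7]
tcp_rot: [-3.14, 0.0, 0.371]
ft_force: [1.5, 0.5, 0.5]
opening: 0.999
```

```bash
python3 - <<'E'
from g import *
go_tcp([500,-150,450],14,0)
E
```

```text
d [ 325.4 -260.4  -35.9] r [-0.02  0.    1.21] dist 418.0 ang 7.3
```

Emit:
play_rows(
  increments=[
    {"dx":325,"dy":-260,"dz":-36,"rx":0,"ry":0,"rz":1.2},
    {"dx":325,"dy":-260,"dz":-36,"rx":0,"ry":0,"rz":1.2},
    {"dx":325,"dy":-260,"dz":-36,"rx":0,"ry":0,"rz":1.2},
    {"dx":325,"dy":-260,"dz":-36,"rx":0,"ry":0,"rz":1.2},
    {"dx":325,"dy":-260,"dz":-36,"rx":0,"ry":0,"rz":1.2},
    {"dx":325,"dy":-260,"dz":-36,"rx":0,"ry":0,"rz":1.2},
    {"dx":325,"dy":-260,"dz":-36,"rx":0,"ry":0,"rz":1.2},
    {"dx":325,"dy":-260,"dz":-36,"rx":0,"ry":0,"rz":1.2},
  ],
  fingers=1,
)

```text
t: 1.08
eef_pos: [458.3, -221.3, 443.3]
tcp_rot: [-3.14, 0.0, 0.246]
ft_force: [0.2, -0.4, 0.2]
opening: 0.998
```

```bash
python3 - <<'E'
from g import *
status(); go_tcp([500,-150,450],14,0); go_grasp([445,338,160],14,30)
E
```

```text
t 1.08 tcp [ 458.3 -221.3  443.3] grasp [ 458.3 -221.1  272. ] tilt 0.08 az 105.1 y [ 0.243 -0.97  -0.001] q [-0.58  0.28  1.79  0.    1.07  0.74] F [ 0.2 -0.4  0.2] op 0.998
d [ 57.8 -59.   -6.6] r [-0.01  0.    0.01] dist 83.0 ang 0.1
d [  37.4 -545.7  135.7] r [-0.02  5.    0.01] dist 564.0 ang 30.0
```

Emit:
play_rows(
  increments=[
    {"dx":90,"dy":-300,"dz":0,"rx":0,"ry":0,"rz":0},
    {"dx":90,"dy":-300,"dz":0,"rx":0,"ry":0,"rz":0},
    {"dx":90,"dy":-300,"dz":0,"rx":0,"ry":0,"rz":0},
    {"dx":90,"dy":-300,"dz":0,"rx":0,"ry":0,"rz":0},
    {"dx":90,"dy":-300,"dz":0,"rx":0,"ry":0,"rz":0},
    {"dx":90,"dy":-300,"dz":0,"rx":0,"ry":0,"rz":0},
    {"dx":90,"dy":-300,"dz":0,"rx":0,"ry":0,"rz":0},
    {"dx":90,"dy":-300,"dz":0,"rx":0,"ry":0,"rz":0},
  ],
  fingers=1,
)

```text
t: 1.75
eef_pos: [472.2, 94.8, 443.9]
tcp_rot: [-3.14, -0.0, 0.247]
ft_force: [0.2, -0.1, 0.7]
opening: 1.0
```

```bash
python3 - <<'E'
from g import *
status(); go_grasp([445,338,160],14,30)
E
```

```text
t 1.75 tcp [472.2  94.8 443.9] grasp [472.2  95.2 272.6] tilt 0.11 az 90.9 y [ 0.245 -0.97  -0.002] q [0.06 0.24 1.84 0.   1.05 1.38] F [ 0.2 -0.1  0.7] op 1.0
d [ -52.6 -242.4  136. ] r [-0.02  5.    0.02] dist 283.0 ang 30.0
```

Emit:
play_rows(
  increments=[
    {"dx":-7,"dy":-30,"dz":5,"rx":0,"ry":0.6,"rz":0},
    {"dx":-14,"dy":-60,"dz":15,"rx":0,"ry":1.2,"rz":0},
    {"dx":-21,"dy":-91,"dz":30,"rx":0,"ry":1.9,"rz":0},
    {"dx":-28,"dy":-121,"dz":50,"rx":0,"ry":2.5,"rz":0},
    {"dx":-35,"dy":-151,"dz":70,"rx":0,"ry":3.1,"rz":0},
    {"dx":-42,"dy":-182,"dz":92,"rx":0,"ry":3.8,"rz":0},
    {"dx":-48,"dy":-212,"dz":114,"rx":0,"ry":4.4,"rz":0},
    {"dx":-53,"dy":-242,"dz":136,"rx":0,"ry":5,"rz":0},
  ],
  fingers=1,
)

```text
t: 2.42
eef_pos: [375.4, 286.9, 330.9]
tcp_rot: [3.127, -0.467, 0.246]
ft_force: [0.0, -0.8, 0.2]
opening: 1.0
```

```bash
python3 - <<'E'
from g import *
from cell import viewer
import cv2
status(); go_grasp([445,338,160],14,30)
for n in ("side","top","wrist"):
    c=viewer.read_camera(n); cv2.imwrite(f"pics/c_{n}.png",c["image"][:,:,::-1])
E
```

```text
t 2.42 tcp [375.4 286.9 330.9] grasp [450.8 303.2 178. ] tilt 26.76 az 12.2 y [ 0.237 -0.971  0.013] q [ 0.54  0.36  2.09 -0.53  0.29  2.35] F [ 0.  -0.8  0.2] op 1.0
d [-15.3 -33.   17.1] r [0.14 0.54 0.02] dist 40.0 ang 3.4
```

View pics/c_wrist.png

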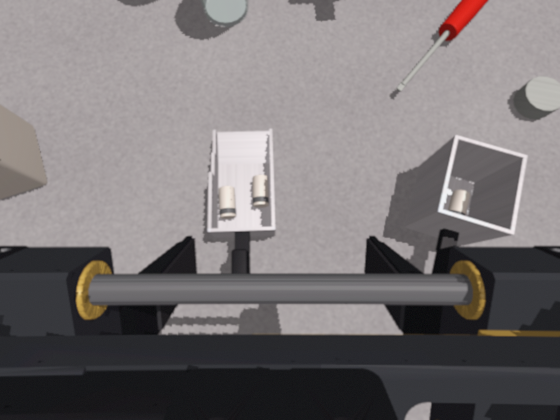

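View pics/c_side.png

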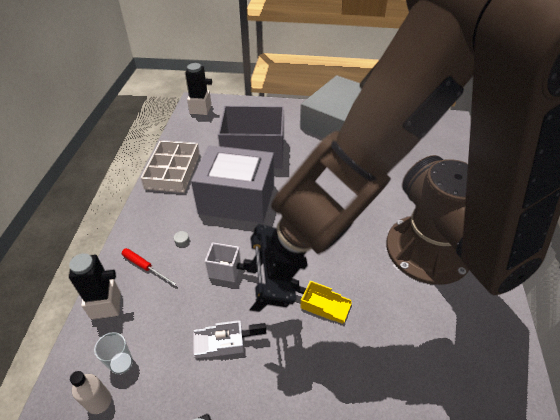

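```bash
python3 - <<'E'
import pickle; from h import *
from g import *
c,s=pickle.load(open("cs.pkl","rb"))
im=c['image'].astype(int)
for nm,(x0,y0,x1,y1) in dict(deep=(195,172,218,205),yel=(175,222,200,252)).items():
    m=(im[y0:y1,x0:x1].max(2)<45); ys,xs=np.nonzero(m); 
    r=cv2.boxPoints(cv2.minAreaRect(np.c_[xs+x0,ys+y0].astype(np.float32))); w=onz(c,r,62)
    u=np.array([np.cos(.244),np.sin(.244)]);v=np.array([-u[1],u[0]])
    print(nm,w.round(0).tolist(),"rel along/lat",[( (q[:2]-[444.7,338.2])@u).round() for q in w],[((q[:2]-[444.7,338.2])@v).round() for q in w])
from cell import viewer
w=viewer.read_camera("wrist"); pickle.dump(w,open("w.pkl","wb"))
# cup in wrist view: rim corners wall tops, back corners
print(onz(w,[(213,131),(271,130),(209,231),(274,231)],[22,22,40,40]).round(1))
print(onz(w,[(234,245),(249,245)],[50,50]).round(1), onz(w,[(233,268),(249,268)],[62,62]).round(1))
cv2.imwrite("pics/d.png",cv2.resize(w['image'][115:285,190:300],None,fx=3.5,fy=3.5,interpolation=cv2.INTER_NEAREST)[:,:,::-1])
status(); go_grasp([441,337,160],14,15)
E
```

```text
deep [[469.0, 164.0, 62.0], [527.0, 159.0, 62.0], [525.0, 142.0, 62.0], [467.0, 147.0, 62.0]] rel along/lat [np.float64(-18.0), np.float64(36.0), np.float64(30.0), np.float64(-24.0)] [np.float64(-175.0), np.float64(-193.0), np.float64(-210.0), np.float64(-191.0)]
yel [[346.0, 216.0, 62.0], [400.0, 200.0, 62.0], [395.0, 183.0, 62.0], [341.0, 199.0, 62.0]] rel along/lat [np.float64(-125.0), np.float64(-76.0), np.float64(-86.0), np.float64(-134.0)] [np.float64(-95.0), np.float64(-124.0), np.float64(-139.0), np.float64(-110.0)]
[[585.9 405.9  22. ]
 [602.5 345.3  22. ]
 [477.5 374.6  40. ]
 [492.3 314.5  40. ]]
[[469.4 346.4  50. ]
 [472.7 333.1  50. ]] [[449.  340.1  62. ]
 [452.2 326.7  62. ]]
t 2.62 tcp [376.9 285.3 332.4] grasp [452.1 301.2 179.4] tilt 26.67 az 11.9 y [ 0.236 -0.972  0.015] q [ 0.53  0.35  2.09 -0.52  0.29  2.33] F [-0.1 -1.3  0.4] op 1.002
d [ 24.  -34.9  19.3] r [ 0.16 -1.94 -0.01] dist 47.0 ang 11.7
```

View pics/d.png

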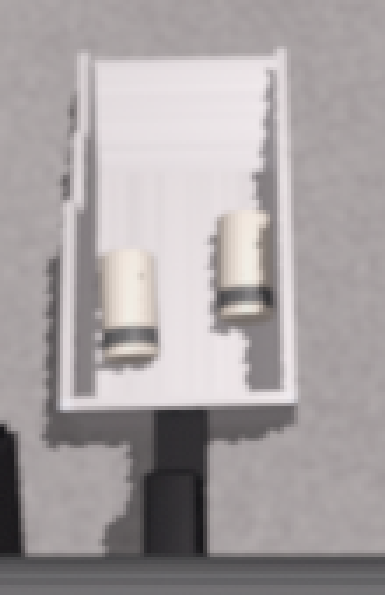

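```bash
python3 - <<'E'
import pickle; from h import *
from g import *
w=pickle.load(open("w.pkl","rb"))
print(onz(w,[(231.7,249.3),(248,249.3),(231.7,262),(248,262)],62).round(1))
go_grasp([445.5,336,150],14.5,15)
E
```

```text
[[464.2 345.5  62. ]
 [467.6 331.7  62. ]
 [453.6 342.5  62. ]
 [457.  328.9  62. ]]
d [ 23.2 -32.6  30.1] r [ 0.18 -1.94 -0.09] dist 50.0 ang 11.7
```

Emit:
play_rows(
  increments=[
    {"dx":12,"dy":-16,"dz":10,"rx":0.1,"ry":-1,"rz":-0.05},
    {"dx":23,"dy":-31,"dz":30,"rx":0.18,"ry":-1.94,"rz":-0.09},
    {"dx":23,"dy":-31,"dz":30,"rx":0.18,"ry":-1.94,"rz":-0.09},
    {"dx":23,"dy":-31,"dz":30,"rx":0.18,"ry":-1.94,"rz":-0.09},
  ],
  fingers=1,
)

```text
t: 2.95
eef_pos: [403.7, 322.9, 315.5]
tcp_rot: [-3.142, -0.262, 0.253]
ft_force: [-0.5, -0.7, -0.4]
opening: 1.0
```

```bash
python3 - <<'E'
from g import *
status(); go_grasp([446,334.5,46],14.5,15)
E
```

```text
t 2.95 tcp [403.7 322.9 315.5] grasp [446.7 334.1 150. ] tilt 15.01 az 14.5 y [ 0.251 -0.968 -0.   ] q [ 0.56  0.44  1.97 -0.17  0.49  2.01] F [-0.5 -0.7 -0.4] op 1.0
d [-27.4  -0.6 100.3] r [-0. -0.  0.] dist 104.0 ang 0.0
```

Descend straight down to the handle.

Emit:
play_rows(
  increments=[
    {"dx":-7,"dy":0,"dz":25,"rx":0,"ry":0,"rz":0},
    {"dx":-14,"dy":0,"dz":50,"rx":0,"ry":0,"rz":0},
    {"dx":-21,"dy":-0.5,"dz":75,"rx":0,"ry":0,"rz":0},
    {"dx":-25,"dy":-0.5,"dz":92,"rx":0,"ry":0,"rz":0},
    {"dx":-27.4,"dy":-0.6,"dz":100,"rx":0,"ry":0,"rz":0},
    {"dx":-27.4,"dy":-0.6,"dz":100,"rx":0,"ry":0,"rz":0},
    {"dx":-27.4,"dy":-0.6,"dz":100,"rx":0,"ry":0,"rz":0},
  ],
  fingers=1,
)

```text
t: 3.53
eef_pos: [403.1, 322.6, 212.5]
tcp_rot: [-3.142, -0.263, 0.253]
ft_force: [-0.1, -0.4, 0.4]
opening: 1.003
```

```bash
python3 - <<'E'
from g import *
from cell import viewer
import cv2
status(); go_grasp([446,334.5,46],14.5,15)
for n in ("side","top"):
    c=viewer.read_camera(n); x0,y0=(160,230) if n=="side" else (80,120); cv2.imwrite(f"pics/e_{n}.png",cv2.resize(c["image"][y0:y0+150,x0:x0+190],None,fx=4,fy=4)[:,:,::-1])
E
```

```text
t 3.53 tcp [403.1 322.6 212.5] grasp [446.2 333.8  47.1] tilt 15.06 az 14.5 y [ 0.25  -0.968 -0.   ] q [ 0.56  0.62  2.04 -0.33  0.25  2.19] F [-0.1 -0.4  0.4] op 1.003
d [-0.1 -0.8  1. ] r [-0.   -0.01 -0.  ] dist 1.0 ang 0.1
```

View pics/e_side.png

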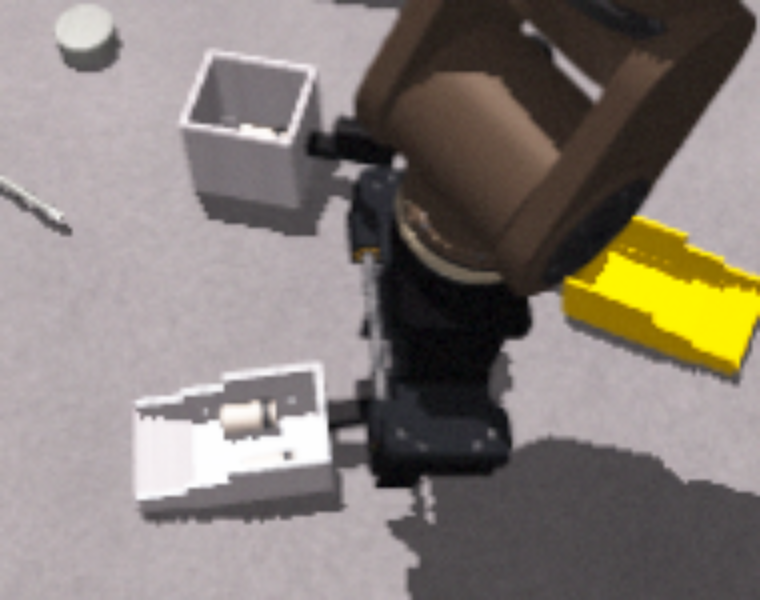

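The side view shows the jaws straddling the handle, with the cup undisturbed and both cells inside. Close the fingers.

Emit:
play_rows(
  increments=[
    {"dx":0,"dy":-0.6,"dz":0,"rx":0,"ry":0,"rz":0},
    {"dx":0,"dy":-0.6,"dz":0,"rx":0,"ry":0,"rz":0},
    {"dx":0,"dy":-0.6,"dz":0,"rx":0,"ry":0,"rz":0},
    {"dx":0,"dy":-0.6,"dz":0,"rx":0,"ry":0,"rz":0},
    {"dx":0,"dy":-0.6,"dz":0,"rx":0,"ry":0,"rz":0},
    {"dx":0,"dy":-0.6,"dz":0,"rx":0,"ry":0,"rz":0},
    {"dx":0,"dy":-0.6,"dz":0,"rx":0,"ry":0,"rz":0},
    {"dx":0,"dy":-0.6,"dz":0,"rx":0,"ry":0,"rz":0},
  ],
  fingers=0,
)

```text
t: 4.3
eef_pos: [403.0, 323.6, 213.0]
tcp_rot: [-3.141, -0.264, 0.253]
ft_force: [1.0, -0.1, 0.0]
opening: 0.498
```

```bash
python3 - <<'E'
from g import *
from cell import viewer
import cv2
status()
c=viewer.read_camera("wrist"); cv2.imwrite("pics/f.png",c["image"][:,:,::-1])
E
```

```text
t 4.3 tcp [403.  323.6 213. ] grasp [446.3 334.9  47.7] tilt 15.13 az 14.6 y [ 0.25  -0.968 -0.001] q [ 0.56  0.62  2.04 -0.33  0.25  2.19] F [ 1.  -0.1  0. ] op 0.498
```

View pics/f.png

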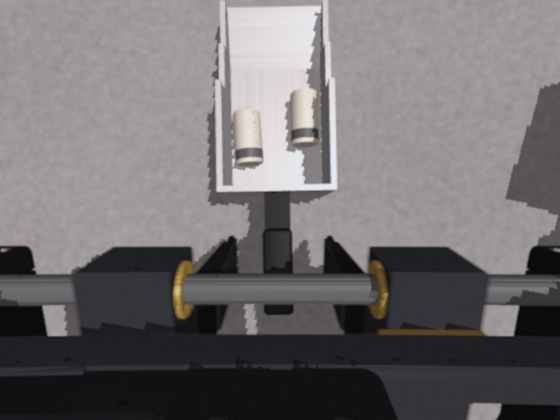

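Emit:
play_rows(
  increments=[
    {"dx":0,"dy":0,"dz":0,"rx":0,"ry":0,"rz":0},
    {"dx":0,"dy":0,"dz":0,"rx":0,"ry":0,"rz":0},
    {"dx":0,"dy":0,"dz":0,"rx":0,"ry":0,"rz":0},
    {"dx":0,"dy":0,"dz":0,"rx":0,"ry":0,"rz":0},
    {"dx":0,"dy":0,"dz":0,"rx":0,"ry":0,"rz":0},
    {"dx":0,"dy":0,"dz":0,"rx":0,"ry":0,"rz":0},
    {"dx":0,"dy":0,"dz":0,"rx":0,"ry":0,"rz":0},
    {"dx":0,"dy":0,"dz":0,"rx":0,"ry":0,"rz":0},
  ],
  fingers=0,
)

```text
t: 5.02
eef_pos: [403.0, 323.6, 212.9]
tcp_rot: [-3.141, -0.264, 0.253]
ft_force: [0.5, 0.4, -0.2]
opening: 0.145
```

```bash
python3 - <<'E'
from g import *
from cell import viewer
import cv2
status()
c=viewer.read_camera("wrist"); cv2.imwrite("pics/f2.png",c["image"][:,:,::-1])
E
```

```text
t 5.02 tcp [403.  323.6 212.9] grasp [446.2 334.8  47.6] tilt 15.12 az 14.6 y [ 0.25  -0.968 -0.001] q [ 0.56  0.62  2.04 -0.33  0.25  2.19] F [ 0.5  0.4 -0.2] op 0.145
```

View pics/f2.png

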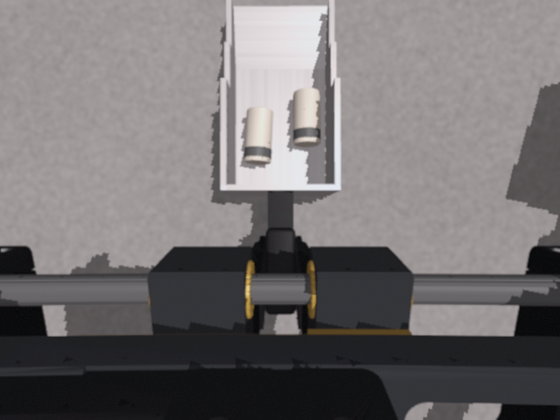

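Emit:
play_rows(
  increments=[
    {"dx":1.5,"dy":0,"dz":-5,"rx":0,"ry":0,"rz":0},
    {"dx":4,"dy":0,"dz":-15,"rx":0,"ry":0,"rz":0},
    {"dx":8,"dy":0,"dz":-30,"rx":0,"ry":0,"rz":0},
    {"dx":12,"dy":0,"dz":-45,"rx":0,"ry":0,"rz":0},
    {"dx":16,"dy":0,"dz":-58,"rx":0,"ry":0,"rz":0},
    {"dx":16,"dy":0,"dz":-58,"rx":0,"ry":0,"rz":0},
  ],
  fingers=0,
)

```text
t: 5.57
eef_pos: [403.5, 323.8, 275.5]
tcp_rot: [-3.14, -0.267, 0.253]
ft_force: [0.2, -0.0, -0.6]
opening: 0.142
```

```bash
cat > pic.py <<'E'
import sys,cv2
from cell import viewer
from g import status
status()
tag=sys.argv[1]
for n in sys.argv[2:]:
    c=viewer.read_camera(n); im=c["image"]
    cv2.imwrite(f"pics/{tag}_{n}.png",im[:,:,::-1])
E
python3 pic.py g wrist side; python3 -c "
from g import *
go_grasp([460,300,250],10,20)
p=0
B=np.array([590.7,-127.5]);a=np.radians(-3.8);ux=np.array([np.cos(a),np.sin(a)])
print(B-150*ux)"
```

```text
t 5.57 tcp [403.5 323.8 275.5] grasp [447.3 335.5 110.3] tilt 15.32 az 14.9 y [ 0.25  -0.968 -0.002] q [ 0.56  0.5   2.   -0.21  0.39  2.06] F [ 0.2 -0.  -0.6] op 0.142
d [  27.    32.3 -135.3] r [-0.23  0.81  0.71] dist 142.0 ang 6.6
[ 441.02977976 -117.55891494]
```

View pics/g_wrist.png

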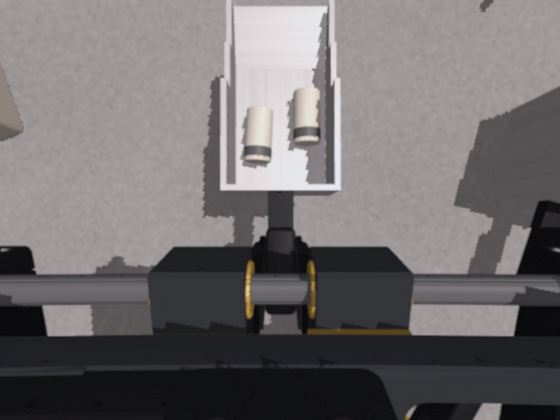

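View pics/g_side.png

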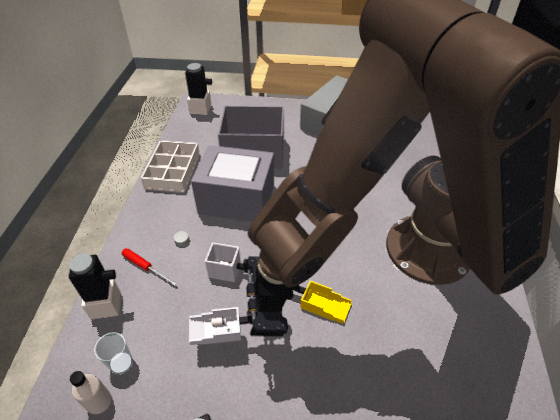

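```bash
cat >> g.py <<'E'
B=np.array([590.7,-127.5]);byaw=-3.8
def go_rim(xr,yr,zr,th,T0=15.1):
    """rim mid in bin frame, cup nose-down th deg"""
    a=np.radians(th); gx=xr-157*np.cos(a)+35*np.sin(a); gz=zr+157*np.sin(a)+35*np.cos(a)
    b=np.radians(byaw); u=np.array([np.cos(b),np.sin(b)]);v=np.array([-u[1],u[0]])
    w=B+gx*u+yr*v
    return go_grasp([w[0],w[1],gz],byaw,T0-th)
def rim_now(T0=15.1):
    s,p,R=cur(); z=R.apply([0,0,1]); g=p+G*z; x=R.apply([1,0,0])
    # cup axes in tool frame
    C=R*toolR(0,T0).inv()  # cup frame orientation when tool=toolR(psi,T0)
    r=g+C.apply([157,0,-35]); b=np.radians(byaw); u=np.array([np.cos(b),np.sin(b)]);v=np.array([-u[1],u[0]])
    cx=C.apply([1,0,0]); print("rim bin",((r[:2]-B)@u).round(1),((r[:2]-B)@v).round(1),r[2].round(1),"nosedown",np.degrees(-np.arcsin(cx[2])).round(1),"yaw",np.degrees(np.arctan2(cx[1],cx[0])).round(1),"roll",np.degrees(C.apply([0,1,0])[2]).round(1))
E
python3 - <<'E'
from g import *
rim_now()
go_grasp([480,290,290],12,19)
E
```

```text
rim bin -25.4 501.1 73.2 nosedown -0.1 yaw 14.5 roll 0.0
d [  56.6   49.1 -169.8] r [-0.13  0.64  0.4 ] dist 186.0 ang 4.6
```

Emit:
play_rows(
  increments=[
    {"dx":4,"dy":2,"dz":-12,"rx":0,"ry":0.05,"rz":0},
    {"dx":10,"dy":6,"dz":-32,"rx":0,"ry":0.1,"rz":0.1},
    {"dx":18,"dy":13,"dz":-56,"rx":0,"ry":0.2,"rz":0.15},
    {"dx":26,"dy":21,"dz":-80,"rx":0,"ry":0.3,"rz":0.2},
    {"dx":34,"dy":29,"dz":-104,"rx":-0.1,"ry":0.4,"rz":0.25},
    {"dx":42,"dy":36,"dz":-128,"rx":-0.1,"ry":0.5,"rz":0.3},
    {"dx":50,"dy":43,"dz":-150,"rx":-0.1,"ry":0.6,"rz":0.35},
    {"dx":56,"dy":49,"dz":-170,"rx":-0.1,"ry":0.65,"rz":0.4},
  ],
  fingers=0,
)

```text
t: 6.33
eef_pos: [424.8, 277.8, 453.5]
tcp_rot: [-3.138, -0.333, 0.209]
ft_force: [-0.5, -0.1, -2.2]
opening: 0.15
```

```bash
python3 - <<'E'
from g import *
status();rim_now()
go_grasp([510,110,295],4,19)
E
```

```text
t 6.33 tcp [424.8 277.8 453.5] grasp [479.5 289.9 291.7] tilt 19.09 az 12.5 y [ 0.208 -0.978 -0.003] q [ 0.46  0.24  1.84 -0.12  0.75  1.9 ] F [-0.5 -0.1 -2.2] op 0.15
rim bin 14.4 452.6 267.7 nosedown -4.0 yaw 12.0 roll 0.2
d [ -5.2 174.   -6. ] r [-0.46 -0.01  1.25] dist 174.0 ang 8.0
```

Emit:
play_rows(
  increments=[
    {"dx":0,"dy":10,"dz":0,"rx":0,"ry":0,"rz":0.1},
    {"dx":0,"dy":30,"dz":-1,"rx":-0.1,"ry":0,"rz":0.2},
    {"dx":-1,"dy":55,"dz":-2,"rx":-0.15,"ry":0,"rz":0.4},
    {"dx":-2,"dy":80,"dz":-3,"rx":-0.2,"ry":0,"rz":0.55},
    {"dx":-3,"dy":105,"dz":-4,"rx":-0.3,"ry":0,"rz":0.75},
    {"dx":-4,"dy":130,"dz":-5,"rx":-0.35,"ry":0,"rz":0.95},
    {"dx":-5,"dy":152,"dz":-6,"rx":-0.4,"ry":0,"rz":1.1},
    {"dx":-5,"dy":174,"dz":-6,"rx":-0.46,"ry":0,"rz":1.25},
  ],
  fingers=0,
)

```text
t: 7.0
eef_pos: [454.2, 104.6, 455.9]
tcp_rot: [-3.141, -0.331, 0.069]
ft_force: [-0.4, 0.5, -1.3]
opening: 0.147
```

```bash
python3 - <<'E'
from g import *
status();rim_now()
go_rim(25,0,250,-4)
E
```

```text
t 7.0 tcp [454.2 104.6 455.9] grasp [509.7 108.5 293.9] tilt 18.95 az 4.0 y [ 0.069 -0.998 -0.   ] q [ 0.09  0.17  1.92 -0.01  0.72  1.59] F [-0.4  0.5 -1.3] op 0.147
rim bin 61.0 251.5 269.5 nosedown -3.8 yaw 3.9 roll 0.0
d [-70.9 215.3  -3.2] r [-0.42  0.03  1.22] dist 227.0 ang 7.7
```

Emit:
play_rows(
  increments=[
    {"dx":-4,"dy":15,"dz":0,"rx":0,"ry":0,"rz":0.1},
    {"dx":-13,"dy":42,"dz":-1,"rx":-0.1,"ry":0,"rz":0.25},
    {"dx":-23,"dy":72,"dz":-1,"rx":-0.15,"ry":0,"rz":0.4},
    {"dx":-33,"dy":102,"dz":-2,"rx":-0.2,"ry":0,"rz":0.6},
    {"dx":-43,"dy":132,"dz":-2,"rx":-0.27,"ry":0,"rz":0.8},
    {"dx":-53,"dy":162,"dz":-3,"rx":-0.33,"ry":0,"rz":0.95},
    {"dx":-63,"dy":192,"dz":-3,"rx":-0.38,"ry":0,"rz":1.1},
    {"dx":-71,"dy":215,"dz":-3,"rx":-0.42,"ry":0,"rz":1.22},
  ],
  fingers=0,
)

```text
t: 7.67
eef_pos: [399.8, -116.5, 434.4]
tcp_rot: [-3.141, -0.329, -0.069]
ft_force: [0.6, 0.3, -1.6]
opening: 0.145
```

```bash
python3 pic.py h top side wrist; python3 - <<'E'
from g import *
rim_now()
go_rim(25,0,190,5)
E
```

```text
t 7.67 tcp [ 399.8 -116.5  434.4] grasp [ 455.  -120.2  272.3] tilt 18.85 az -3.8 y [-0.068 -0.998 -0.001] q [-0.47  0.12  2.05  0.2   0.68  1.03] F [ 0.6  0.3 -1.6] op 0.145
rim bin 23.4 -1.7 247.6 nosedown -3.7 yaw -4.0 roll 0.1
d [21.9 -1.2 36.3] r [-0.   -1.45 -0.04] dist 42.0 ang 8.7
```

View pics/h_top.png

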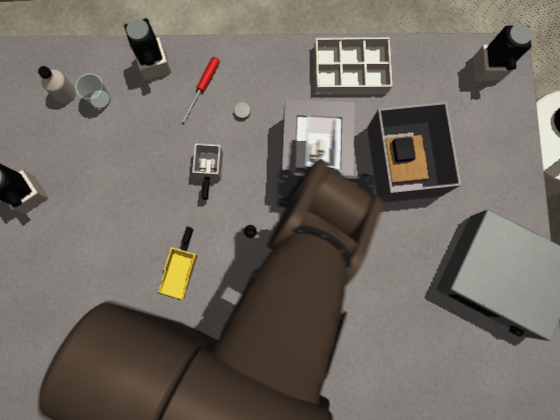

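View pics/h_side.png

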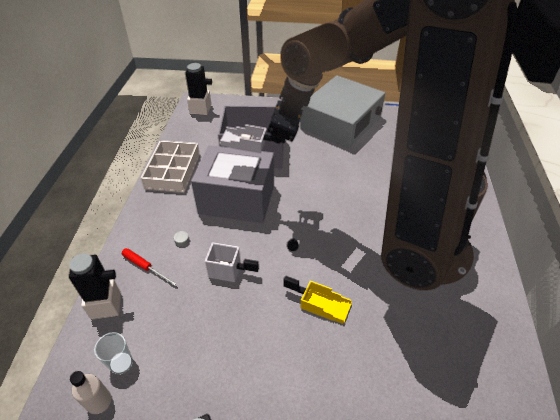

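View pics/h_wrist.png

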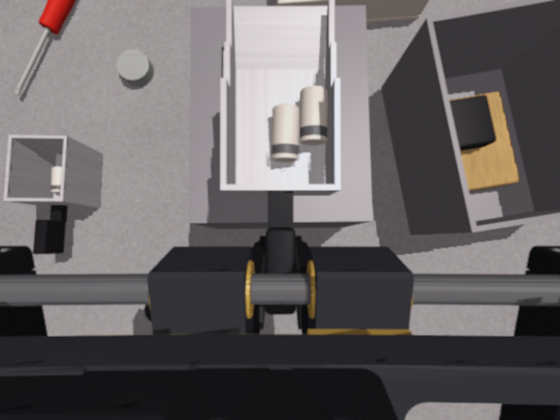

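```bash
python3 - <<'E'
from g import *
d=[go_rim(*a) for a in ((25,1,165,7),(25,1,128,22),(23,1,104,32),(20,1,70,60))]
E
```

```text
d [23.1 -2.2 56.5] r [-0.   -1.79 -0.04] dist 61.0 ang 10.7
d [83.8 -2.5 76.3] r [-0.01 -4.29 -0.04] dist 113.0 ang 25.7
d [123.7  -2.6  98.9] r [-0.01 -5.95 -0.04] dist 158.0 ang 35.7
d [239.4  -3.1 176.3] r [ -0.02 -10.62  -0.03] dist 297.0 ang 63.7
```

Lower to just above the flap, slightly nose-down.

Emit:
play_rows(
  increments=[
    {"dx":2,"dy":0,"dz":6,"rx":0,"ry":-0.15,"rz":0},
    {"dx":6,"dy":-0.5,"dz":18,"rx":0,"ry":-0.5,"rz":0},
    {"dx":11,"dy":-1,"dz":31,"rx":0,"ry":-0.9,"rz":0},
    {"dx":17,"dy":-1.5,"dz":44,"rx":0,"ry":-1.35,"rz":0},
    {"dx":21,"dy":-2,"dz":52,"rx":0,"ry":-1.65,"rz":-0.04},
    {"dx":23,"dy":-2,"dz":56.5,"rx":0,"ry":-1.8,"rz":-0.04},
    {"dx":23,"dy":-2,"dz":56.5,"rx":0,"ry":-1.8,"rz":-0.04},
  ],
  fingers=0,
)

```text
t: 8.4
eef_pos: [440.9, -116.2, 387.4]
tcp_rot: [-3.141, -0.138, -0.065]
ft_force: [0.6, -0.2, -0.9]
opening: 0.147
```

```bash
python3 pic.py i side wrist; python3 - <<'E'
from g import *
import cv2
a=cv2.imread("pics/i_side.png")[90:240,170:340]; cv2.imwrite("pics/i_s.png",cv2.resize(a,None,fx=4,fy=4))
rim_now()
for a in ((25,1,150,11),(25,1,137,17),(25,1,124,23),(24,1,112,29),(23,1,101,35),(22,1,92,41),(21,1,84,47),(20,1,77,53),(20,1,70,60)): go_rim(*a)
E
```

```text
t 8.4 tcp [ 440.9 -116.2  387.4] grasp [ 464.4 -117.6  217.7] tilt 7.89 az -3.4 y [-0.064 -0.998 -0.001] q [-0.41  0.26  2.    0.07  0.75  1.18] F [ 0.6 -0.2 -0.9] op 0.147
rim bin 24.6 1.4 164.8 nosedown 7.1 yaw -3.7 roll 0.0
d [15.5  0.1  5.5] r [-0.   -0.66  0.01] dist 16.0 ang 3.9
d [41.1  0.2  6.6] r [-0.   -1.66  0.01] dist 42.0 ang 9.9
d [67.7  0.2 10.8] r [-0.   -2.66  0.01] dist 69.0 ang 15.9
d [94.2  0.2 16.7] r [-0.   -3.66  0.01] dist 96.0 ang 21.9
d [121.3   0.3  24.8] r [-0.   -4.66  0.01] dist 124.0 ang 27.9
d [148.8   0.3  34.1] r [-0.   -5.66  0.01] dist 153.0 ang 33.9
d [176.3   0.3  45.4] r [-0.   -6.66  0.01] dist 182.0 ang 39.9
d [203.3   0.3  58.8] r [-0.   -7.66  0.01] dist 212.0 ang 45.9
d [235.1   0.4  77.3] r [ 0.   -8.82  0.01] dist 247.0 ang 52.9
```

View pics/i_s.png

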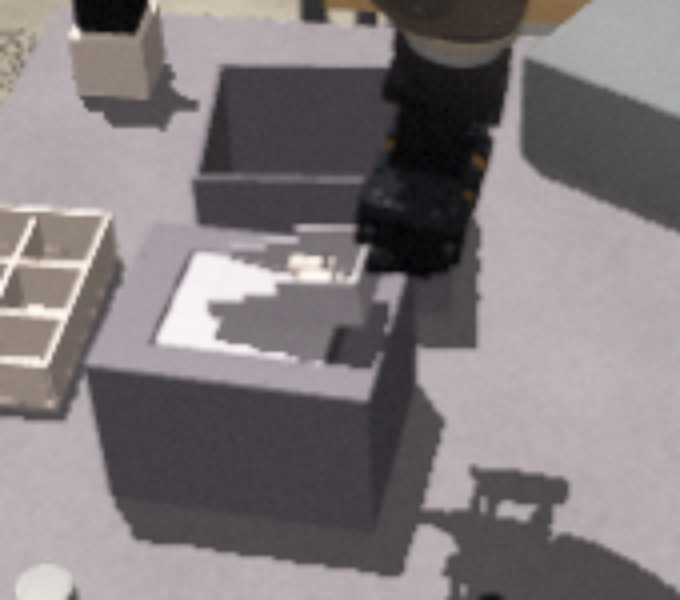

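View pics/i_wrist.png

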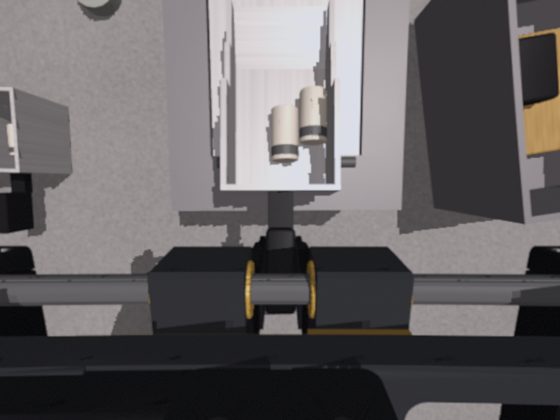

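The cup sits just above the flap, centred on it, with both cells at the back of the cup. Next is the push and tip in one continuous motion.

Emit:
play_rows(
  increments=[
    {"dx":15,"dy":0,"dz":5.5,"rx":0,"ry":-0.66,"rz":0},
    {"dx":41,"dy":0,"dz":6.5,"rx":0,"ry":-1.66,"rz":0},
    {"dx":67.5,"dy":0,"dz":11,"rx":0,"ry":-2.66,"rz":0},
    {"dx":94,"dy":0,"dz":16.5,"rx":0,"ry":-3.66,"rz":0},
    {"dx":121,"dy":0,"dz":25,"rx":0,"ry":-4.66,"rz":0},
    {"dx":149,"dy":0,"dz":34,"rx":0,"ry":-5.66,"rz":0},
    {"dx":176,"dy":0,"dz":45,"rx":0,"ry":-6.66,"rz":0},
    {"dx":203,"dy":0,"dz":59,"rx":0,"ry":-7.66,"rz":0},
  ],
  fingers=0,
)

```text
t: 9.17
eef_pos: [650.2, -130.0, 359.8]
tcp_rot: [-3.142, 0.663, -0.065]
ft_force: [-0.1, -0.5, -0.5]
opening: 0.145
```

```bash
python3 - <<'E'
from g import *
status();rim_now()
go_rim(20,1,70,62)
E
python3 pic.py j side wrist
```

```text
t 9.17 tcp [ 650.2 -130.   359.8] grasp [ 544.9 -123.1  224.8] tilt 37.99 az 176.3 y [-0.065 -0.998 -0.   ] q [-0.28  0.68  1.38 -0.13  1.73  1.38] F [-0.1 -0.5 -0.5] op 0.145
rim bin 20.4 1.4 78.2 nosedown 53.1 yaw -3.7 roll 0.0
d [ 44.6   0.5 -12.4] r [ 0.01 -1.48  0.01] dist 46.0 ang 8.9
t 9.17 tcp [ 650.2 -130.   359.8] grasp [ 544.9 -123.1  224.8] tilt 37.99 az 176.3 y [-0.065 -0.998 -0.   ] q [-0.28  0.68  1.38 -0.13  1.73  1.38] F [-0.1 -0.5 -0.5] op 0.145
```

View pics/j_wrist.png

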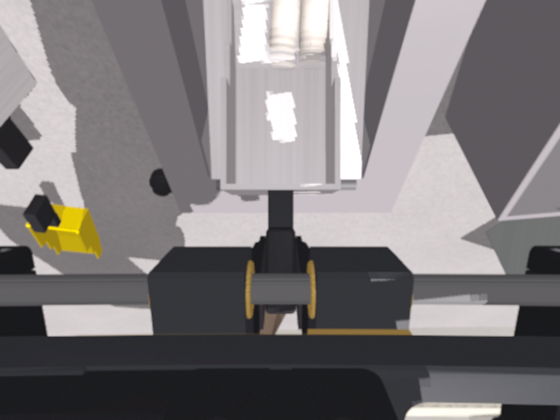

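View pics/j_side.png

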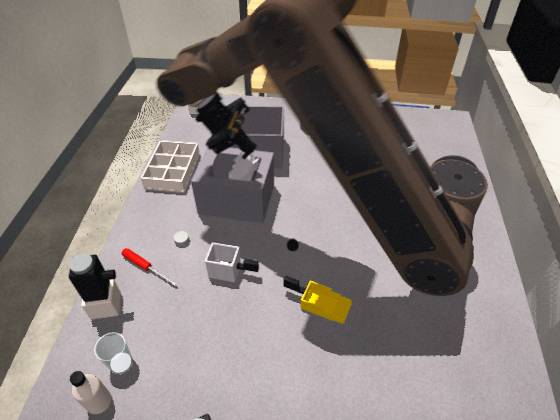

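The wrist view shows the cells sliding onto the ramp, and the flap is open. I'll tip past 60° and hold.

Emit:
play_rows(
  increments=[
    {"dx":22,"dy":0,"dz":-6,"rx":0,"ry":-0.75,"rz":0},
    {"dx":44.5,"dy":0.5,"dz":-12.5,"rx":0,"ry":-1.5,"rz":0},
    {"dx":44.5,"dy":0.5,"dz":-12.5,"rx":0,"ry":-1.5,"rz":0},
    {"dx":44.5,"dy":0.5,"dz":-12.5,"rx":0,"ry":-1.5,"rz":0},
    {"dx":44.5,"dy":0.5,"dz":-12.5,"rx":0,"ry":-1.5,"rz":0},
    {"dx":44.5,"dy":0.5,"dz":-12.5,"rx":0,"ry":-1.5,"rz":0},
    {"dx":44.5,"dy":0.5,"dz":-12.5,"rx":0,"ry":-1.5,"rz":0},
    {"dx":44.5,"dy":0.5,"dz":-12.5,"rx":0,"ry":-1.5,"rz":0},
  ],
  fingers=0,
)

```text
t: 9.93
eef_pos: [693.7, -133.4, 339.1]
tcp_rot: [-3.14, 0.821, -0.064]
ft_force: [1.3, -0.0, -0.5]
opening: 0.146
```

```bash
python3 pic.py k side wrist top; python3 -c "
from g import *
rim_now()"
```

```text
t 9.93 tcp [ 693.7 -133.4  339.1] grasp [ 568.6 -125.1  222.4] tilt 47.06 az 176.2 y [-0.065 -0.998 -0.001] q [-0.27  0.78  1.25 -0.16  1.92  1.38] F [ 1.3 -0.  -0.5] op 0.146
rim bin 20.0 1.2 66.8 nosedown 62.2 yaw -3.6 roll 0.1
```

View pics/k_wrist.png

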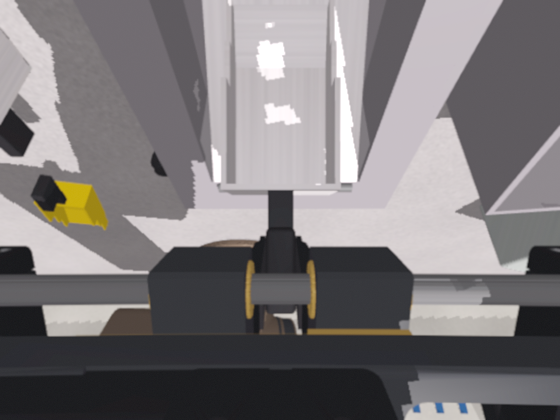

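View pics/k_top.png

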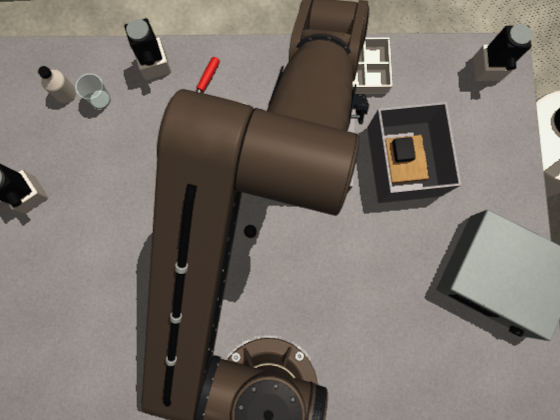

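```bash
python3 -c "
from g import *
go_rim(15,1,52,62)
go_rim(30,1,140,62)"
```

```text
d [ 6.4  0.  14.3] r [0.   0.04 0.02] dist 16.0 ang 0.3
d [-47.9  -0.1 -56.5] r [0.   0.04 0.02] dist 74.0 ang 0.3
```

Emit:
play_rows(
  increments=[
    {"dx":6,"dy":0,"dz":14,"rx":0,"ry":0,"rz":0},
    {"dx":6,"dy":0,"dz":14,"rx":0,"ry":0,"rz":0},
    {"dx":6,"dy":0,"dz":14,"rx":0,"ry":0,"rz":0},
    {"dx":6,"dy":0,"dz":14,"rx":0,"ry":0,"rz":0},
    {"dx":6,"dy":0,"dz":14,"rx":0,"ry":0,"rz":0},
    {"dx":6,"dy":0,"dz":14,"rx":0,"ry":0,"rz":0},
  ],
  fingers=0,
)

```text
t: 10.58
eef_pos: [688.0, -132.9, 325.0]
tcp_rot: [-3.14, 0.822, -0.063]
ft_force: [1.4, -0.4, -0.9]
opening: 0.145
```

```bash
python3 pic.py l side wrist; python3 -c "
from g import *
rim_now()
for a in ((17,1,80,60),(18,1,110,58),(18,1,140,56),(18,1,170,52),(15,1,220,30),(10,1,250,5)): go_rim(*a)
import cv2
a=cv2.imread('pics/l_side.png')[90:240,170:340]; cv2.imwrite('pics/l_s.png',cv2.resize(a,None,fx=4,fy=4))"
```

```text
t 10.58 tcp [ 688.  -132.9  325. ] grasp [ 562.7 -124.7  208.4] tilt 47.1 az 176.2 y [-0.065 -0.998 -0.001] q [-0.27  0.78  1.27 -0.16  1.89  1.38] F [ 1.4 -0.4 -0.9] op 0.145
rim bin 14.0 1.2 53.1 nosedown 62.2 yaw -3.6 roll 0.1
d [-27.1  -0.  -14.8] r [0.   0.37 0.02] dist 31.0 ang 2.2
d [-56.7  -0.1 -30.5] r [0.   0.7  0.02] dist 64.0 ang 4.2
d [-86.8  -0.1 -45.2] r [0.   1.04 0.02] dist 98.0 ang 6.2
d [-124.4   -0.2  -53.3] r [0.   1.7  0.02] dist 135.0 ang 10.2
d [-230.9   -0.4   -0.5] r [-0.    5.37  0.02] dist 231.0 ang 32.2
d [-288.5   -0.6  101.5] r [-0.01  9.54  0.02] dist 306.0 ang 57.2
```

View pics/l_s.png

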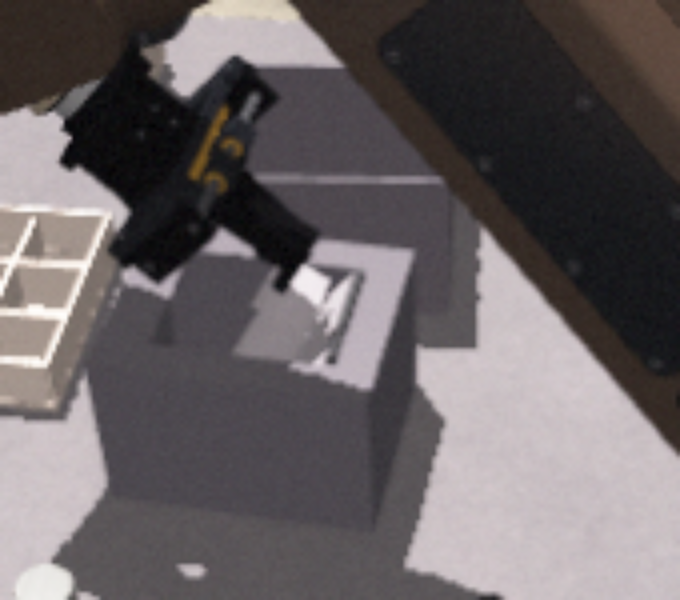

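View pics/l_wrist.png

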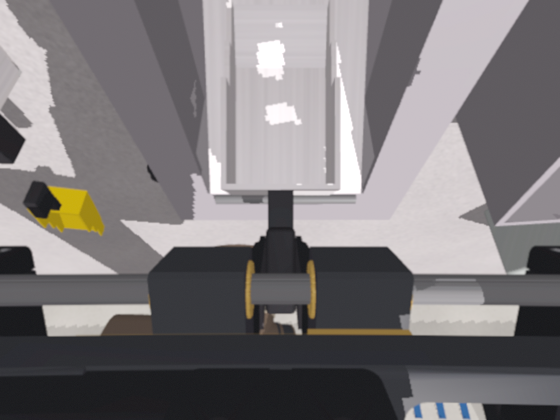

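The cup is empty and the flap is held open. Take the cup out.

Emit:
play_rows(
  increments=[
    {"dx":-13,"dy":0,"dz":-7,"rx":0,"ry":0.2,"rz":0},
    {"dx":-27,"dy":0,"dz":-15,"rx":0,"ry":0.37,"rz":0},
    {"dx":-42,"dy":0,"dz":-23,"rx":0,"ry":0.53,"rz":0},
    {"dx":-57,"dy":0,"dz":-30,"rx":0,"ry":0.7,"rz":0},
    {"dx":-72,"dy":0,"dz":-38,"rx":0,"ry":0.87,"rz":0},
    {"dx":-87,"dy":0,"dz":-45,"rx":0,"ry":1.04,"rz":0},
    {"dx":-106,"dy":0,"dz":-50,"rx":0,"ry":1.37,"rz":0},
    {"dx":-124,"dy":0,"dz":-53,"rx":0,"ry":1.7,"rz":0},
  ],
  fingers=0,
)

```text
t: 11.35
eef_pos: [641.6, -130.0, 453.8]
tcp_rot: [-3.14, 0.642, -0.064]
ft_force: [0.2, -0.4, -0.5]
opening: 0.148
```

```bash
python3 pic.py m side wrist; python3 -c "
from g import *
rim_now()
for a in ((18,1,185,45),(17,1,200,38),(16,1,210,31),(15,1,220,24),(14,1,230,17),(12,1,240,10),(10,1,250,3),(8,1,255,0)): go_rim(*a)
import cv2
a=cv2.imread('pics/m_side.png')[90:240,170:340]; cv2.imwrite('pics/m_s.png',cv2.resize(a,None,fx=4,fy=4))"
```

```text
t 11.35 tcp [ 641.6 -130.   453.8] grasp [ 539.2 -123.2  316.6] tilt 36.77 az 176.2 y [-0.065 -0.998 -0.001] q [-0.28  0.58  1.3  -0.14  1.88  1.35] F [ 0.2 -0.4 -0.5] op 0.148
rim bin 18.0 0.9 173.4 nosedown 51.7 yaw -3.7 roll 0.0
d [-34.7  -0.2   9. ] r [0.01 1.12 0.01] dist 36.0 ang 6.7
d [-70.9  -0.2  20. ] r [0.01 2.28 0.01] dist 74.0 ang 13.7
d [-101.2   -0.2   38.1] r [0.   3.45 0.01] dist 108.0 ang 20.7
d [-128.2   -0.3   58.8] r [0.   4.62 0.01] dist 141.0 ang 27.7
d [-151.7   -0.3   81.8] r [0.   5.78 0.01] dist 172.0 ang 34.7
d [-172.1   -0.4  107.3] r [0.   6.95 0.01] dist 203.0 ang 41.7
d [-188.5   -0.4  134. ] r [0.   8.12 0.01] dist 231.0 ang 48.7
d [-195.6   -0.4  145.8] r [0.   8.62 0.01] dist 244.0 ang 51.7
```

View pics/m_s.png

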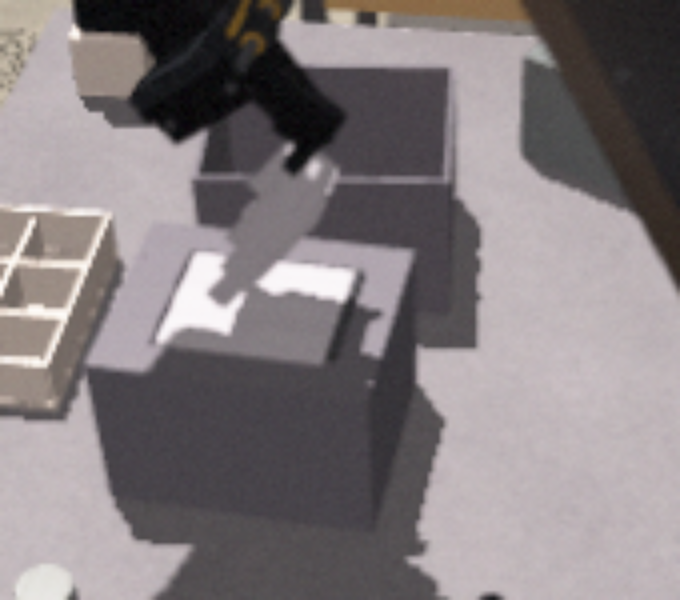

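View pics/m_wrist.png

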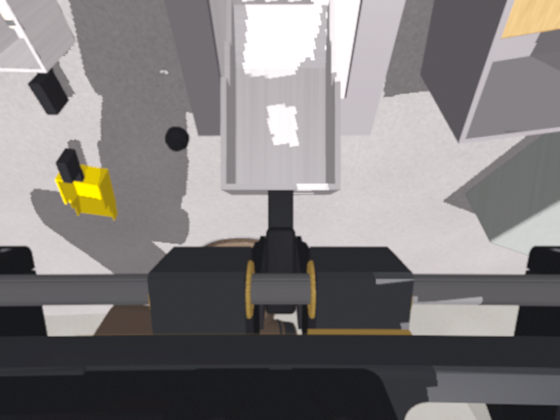

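The cup is out and empty, and the flap is shut with nothing on it. Level the cup.

Emit:
play_rows(
  increments=[
    {"dx":-34,"dy":0,"dz":9,"rx":0,"ry":1.1,"rz":0},
    {"dx":-71,"dy":0,"dz":20,"rx":0,"ry":2.28,"rz":0},
    {"dx":-101,"dy":0,"dz":38,"rx":0,"ry":3.45,"rz":0},
    {"dx":-128,"dy":0,"dz":59,"rx":0,"ry":4.6,"rz":0},
    {"dx":-152,"dy":0,"dz":82,"rx":0,"ry":5.8,"rz":0},
    {"dx":-172,"dy":0,"dz":107,"rx":0,"ry":6.95,"rz":0},
    {"dx":-188,"dy":0,"dz":134,"rx":0,"ry":8.1,"rz":0},
    {"dx":-196,"dy":0,"dz":146,"rx":0,"ry":8.6,"rz":0},
  ],
  fingers=0,
)

```text
t: 12.12
eef_pos: [393.8, -113.2, 454.3]
tcp_rot: [-3.141, -0.265, -0.066]
ft_force: [1.6, 0.3, -0.6]
opening: 0.145
```

```bash
python3 pic.py n wrist; python3 -c "
from g import *
rim_now()
go_grasp([510,110,300],4,15.1)"
```

```text
t 12.12 tcp [ 393.8 -113.2  454.3] grasp [ 438.6 -116.1  288.9] tilt 15.17 az -3.7 y [-0.066 -0.998 -0.   ] q [-0.46  0.09  2.02  0.14  0.79  1.09] F [ 1.6  0.3 -0.6] op 0.145
rim bin 3.7 1.8 253.8 nosedown -0.0 yaw -3.7 roll 0.1
d [  58.8 -224.2    4.4] r [ 0.33 -0.01 -1.25] dist 232.0 ang 7.7
```

View pics/n_wrist.png

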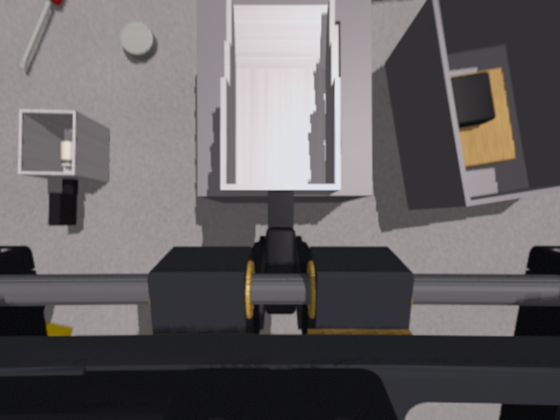

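Empty cup, level. Carry it back.

Emit:
play_rows(
  increments=[
    {"dx":8,"dy":-28,"dz":0,"rx":0.04,"ry":0,"rz":-0.15},
    {"dx":15,"dy":-56,"dz":1,"rx":0.08,"ry":0,"rz":-0.3},
    {"dx":22,"dy":-84,"dz":2,"rx":0.12,"ry":0,"rz":-0.47},
    {"dx":29,"dy":-112,"dz":2,"rx":0.16,"ry":0,"rz":-0.63},
    {"dx":37,"dy":-140,"dz":3,"rx":0.2,"ry":0,"rz":-0.78},
    {"dx":44,"dy":-168,"dz":3,"rx":0.25,"ry":0,"rz":-0.94},
    {"dx":52,"dy":-196,"dz":4,"rx":0.29,"ry":0,"rz":-1.1},
    {"dx":59,"dy":-224,"dz":4,"rx":0.33,"ry":0,"rz":-1.25},
  ],
  fingers=0,
)

```text
t: 12.83
eef_pos: [466.4, 108.5, 465.5]
tcp_rot: [3.141, -0.261, 0.071]
ft_force: [0.3, 0.8, -1.2]
opening: 0.149
```

```bash
python3 -c "
from g import *
status();rim_now()
go_grasp([460,325,260],14.5,15.1)"
```

```text
t 12.83 tcp [466.4 108.5 465.5] grasp [510.6 111.5 300.1] tilt 14.98 az 4.0 y [ 0.071 -0.997  0.001] q [ 0.09  0.19  1.87 -0.01  0.83  1.6 ] F [ 0.3  0.8 -1.2] op 0.149
rim bin 59.7 254.7 264.7 nosedown 0.1 yaw 4.1 roll -0.0
d [ -44.1 -208.4   29.7] r [ 0.46  0.02 -1.68] dist 215.0 ang 10.4
```

Emit:
play_rows(
  increments=[
    {"dx":-5,"dy":-26,"dz":3,"rx":0.05,"ry":0,"rz":-0.2},
    {"dx":-11,"dy":-52,"dz":7,"rx":0.1,"ry":0,"rz":-0.42},
    {"dx":-17,"dy":-80,"dz":11,"rx":0.17,"ry":0,"rz":-0.63},
    {"dx":-22,"dy":-106,"dz":15,"rx":0.23,"ry":0,"rz":-0.84},
    {"dx":-28,"dy":-132,"dz":19,"rx":0.3,"ry":0,"rz":-1.05},
    {"dx":-34,"dy":-158,"dz":23,"rx":0.35,"ry":0,"rz":-1.26},
    {"dx":-39,"dy":-184,"dz":27,"rx":0.4,"ry":0,"rz":-1.47},
    {"dx":-44,"dy":-208,"dz":30,"rx":0.46,"ry":0,"rz":-1.68},
  ],
  fingers=0,
)

```text
t: 13.5
eef_pos: [417.0, 315.4, 424.3]
tcp_rot: [3.14, -0.258, 0.255]
ft_force: [0.2, -0.5, -0.5]
opening: 0.144
```

```bash
python3 -c "
from g import *
status();rim_now()
go_grasp([446.2,334.8,80],14.5,15.1)"
```

```text
t 13.5 tcp [417.  315.4 424.3] grasp [459.4 326.2 258.7] tilt 14.81 az 14.3 y [ 0.252 -0.968  0.001] q [ 0.53  0.3   1.83 -0.1   0.77  1.91] F [ 0.2 -0.5 -0.5] op 0.144
rim bin -12.3 493.5 222.9 nosedown 0.3 yaw 14.6 roll -0.1
d [-56.8 -11.7 170. ] r [0.01 0.05 0.02] dist 180.0 ang 0.3
```

Emit:
play_rows(
  increments=[
    {"dx":-7,"dy":-1,"dz":20,"rx":0,"ry":0,"rz":0},
    {"dx":-15,"dy":-3,"dz":45,"rx":0,"ry":0,"rz":0},
    {"dx":-23,"dy":-5,"dz":70,"rx":0,"ry":0,"rz":0},
    {"dx":-32,"dy":-7,"dz":95,"rx":0,"ry":0,"rz":0},
    {"dx":-40,"dy":-8,"dz":120,"rx":0,"ry":0,"rz":0},
    {"dx":-48,"dy":-10,"dz":143,"rx":0,"ry":0,"rz":0},
    {"dx":-54,"dy":-11,"dz":160,"rx":0,"ry":0.05,"rz":0},
    {"dx":-57,"dy":-12,"dz":170,"rx":0,"ry":0.05,"rz":0.02},
  ],
  fingers=0,
)

```text
t: 14.17
eef_pos: [402.7, 324.2, 242.8]
tcp_rot: [3.139, -0.259, 0.253]
ft_force: [-0.1, -0.5, -1.9]
opening: 0.146
```

```bash
python3 -c "
from g import *
status();rim_now()
go_grasp([446.2,334.8,48],14.5,15.1)"; python3 pic.py o side
```

```text
t 14.17 tcp [402.7 324.2 242.8] grasp [445.3 334.7  77.2] tilt 14.85 az 13.9 y [ 0.25  -0.968  0.003] q [ 0.56  0.56  2.02 -0.26  0.32  2.12] F [-0.1 -0.5 -1.9] op 0.146
rim bin -26.8 500.6 41.5 nosedown 0.3 yaw 14.5 roll -0.2
d [-7.3  0.5 28.5] r [0.03 0.04 0.  ] dist 29.0 ang 0.3
t 14.17 tcp [402.7 324.2 242.8] grasp [445.3 334.7  77.2] tilt 14.85 az 13.9 y [ 0.25  -0.968  0.003] q [ 0.56  0.56  2.02 -0.26  0.32  2.12] F [-0.1 -0.5 -1.9] op 0.146
```

View pics/o_side.png

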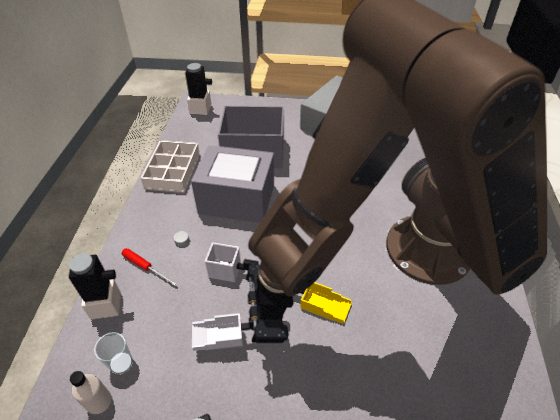

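Cup level just above its old spot. Lower slowly.

Emit:
play_rows(
  increments=[
    {"dx":-2,"dy":0,"dz":8,"rx":0.03,"ry":0.02,"rz":0},
    {"dx":-4,"dy":0.3,"dz":16,"rx":0.03,"ry":0.04,"rz":0},
    {"dx":-5.5,"dy":0.5,"dz":22,"rx":0.03,"ry":0.04,"rz":0},
    {"dx":-6.7,"dy":0.5,"dz":26,"rx":0.03,"ry":0.04,"rz":0},
    {"dx":-7.3,"dy":0.5,"dz":28.5,"rx":0.03,"ry":0.04,"rz":0},
    {"dx":-7.3,"dy":0.5,"dz":28.5,"rx":0.03,"ry":0.04,"rz":0},
    {"dx":-7.3,"dy":0.5,"dz":28.5,"rx":0.03,"ry":0.04,"rz":0},
  ],
  fingers=0,
)

```text
t: 14.8
eef_pos: [403.0, 323.7, 212.9]
tcp_rot: [-3.141, -0.263, 0.253]
ft_force: [0.1, 0.5, -1.4]
opening: 0.142
```

```bash
python3 -c "
from g import *
status();rim_now()"
```

```text
t 14.8 tcp [403.  323.7 212.9] grasp [446.1 334.8  47.5] tilt 15.06 az 14.5 y [ 0.25  -0.968 -0.   ] q [ 0.56  0.62  2.04 -0.33  0.25  2.19] F [ 0.1  0.5 -1.4] op 0.142
rim bin -25.9 501.0 12.4 nosedown 0.0 yaw 14.5 roll 0.0
```

Back at the pick height. Open the fingers.

Emit:
play_rows(
  increments=[
    {"dx":0,"dy":0,"dz":0,"rx":0,"ry":0,"rz":0},
    {"dx":0,"dy":0,"dz":0,"rx":0,"ry":0,"rz":0},
    {"dx":0,"dy":0,"dz":0,"rx":0,"ry":0,"rz":0},
    {"dx":0,"dy":0,"dz":0,"rx":0,"ry":0,"rz":0},
    {"dx":0,"dy":0,"dz":0,"rx":0,"ry":0,"rz":0},
    {"dx":0,"dy":0,"dz":0,"rx":0,"ry":0,"rz":0},
    {"dx":0,"dy":0,"dz":0,"rx":0,"ry":0,"rz":0},
    {"dx":0,"dy":0,"dz":0,"rx":0,"ry":0,"rz":0},
  ],
  fingers=1,
)

```text
t: 15.47
eef_pos: [403.0, 323.7, 212.9]
tcp_rot: [-3.141, -0.263, 0.253]
ft_force: [0.1, -0.2, 0.6]
opening: 0.649
```

Emit:
play_rows(
  increments=[
    {"dx":0,"dy":0,"dz":0,"rx":0,"ry":0,"rz":0},
    {"dx":0,"dy":0,"dz":0,"rx":0,"ry":0,"rz":0},
    {"dx":0,"dy":0,"dz":0,"rx":0,"ry":0,"rz":0},
    {"dx":0,"dy":0,"dz":0,"rx":0,"ry":0,"rz":0},
    {"dx":0,"dy":0,"dz":0,"rx":0,"ry":0,"rz":0},
    {"dx":0,"dy":0,"dz":0,"rx":0,"ry":0,"rz":0},
    {"dx":0,"dy":0,"dz":0,"rx":0,"ry":0,"rz":0},
    {"dx":0,"dy":0,"dz":0,"rx":0,"ry":0,"rz":0},
  ],
  fingers=1,
)

```text
t: 16.13
eef_pos: [403.0, 323.7, 212.9]
tcp_rot: [-3.141, -0.263, 0.253]
ft_force: [0.5, -0.2, -0.3]
opening: 0.998
```

```bash
python3 pic.py p wrist
```

```text
t 16.13 tcp [403.  323.7 212.9] grasp [446.1 334.8  47.5] tilt 15.06 az 14.5 y [ 0.25  -0.968 -0.   ] q [ 0.56  0.62  2.04 -0.33  0.25  2.19] F [ 0.5 -0.2 -0.3] op 0.998
```

View pics/p_wrist.png

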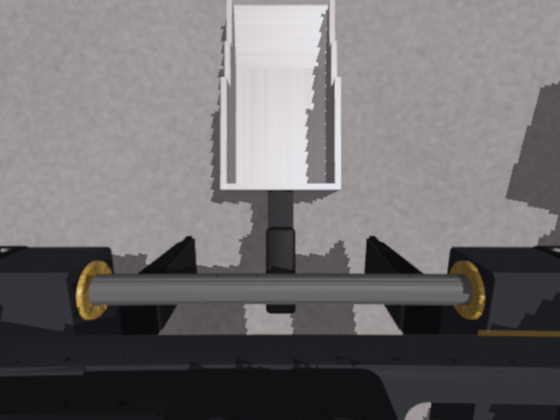

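The jaws are fully open and clear of the handle. Retreat upward and back.

Emit:
play_rows(
  increments=[
    {"dx":5,"dy":0,"dz":-15,"rx":0,"ry":0,"rz":0},
    {"dx":11,"dy":0,"dz":-40,"rx":0,"ry":0,"rz":0},
    {"dx":20,"dy":0,"dz":-75,"rx":0,"ry":0,"rz":0},
    {"dx":29,"dy":0,"dz":-110,"rx":0,"ry":0,"rz":0},
    {"dx":38,"dy":0,"dz":-145,"rx":0,"ry":0,"rz":0},
    {"dx":46,"dy":0,"dz":-175,"rx":0,"ry":0,"rz":0},
    {"dx":46,"dy":0,"dz":-175,"rx":0,"ry":0,"rz":0},
  ],
  fingers=1,
)

```text
t: 16.77
eef_pos: [402.2, 323.6, 399.7]
tcp_rot: [-3.138, -0.272, 0.252]
ft_force: [0.3, 0.2, 0.7]
opening: 1.0
```

```bash
python3 pic.py q side top wrist; python3 -c "
import cv2
a=cv2.imread('pics/q_side.png')
cv2.imwrite('pics/q_s.png',cv2.resize(a[140:370,170:340],None,fx=2.6,fy=2.6))"
```

```text
t 16.77 tcp [402.2 323.6 399.7] grasp [446.6 335.6 234.6] tilt 15.57 az 15.1 y [ 0.251 -0.968 -0.003] q [ 0.56  0.32  1.88 -0.12  0.69  1.97] F [0.3 0.2 0.7] op 1.0
```

View pics/q_s.png

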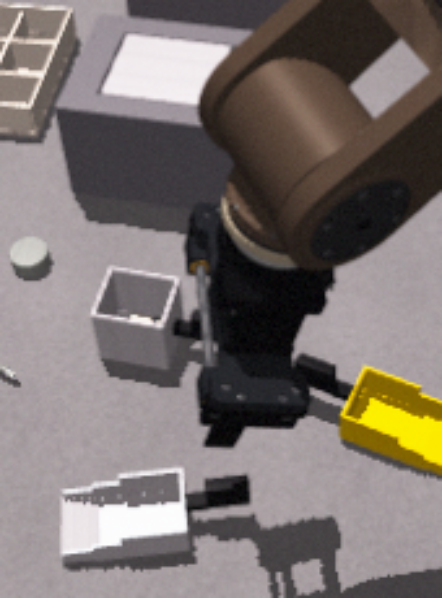

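View pics/q_top.png

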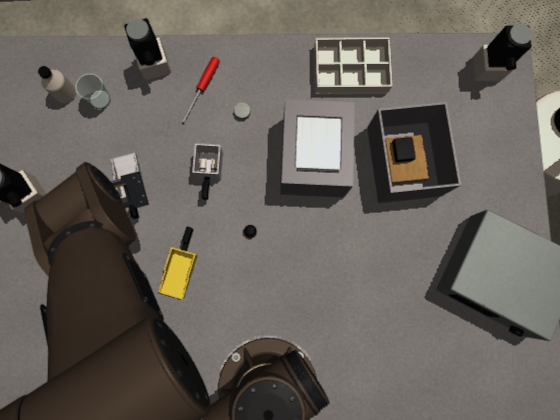

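The cup stands upright and empty on the bench. The flap is shut (top view, around (318,143)), no loose cells are visible anywhere, and the gripper is clear. Handing in.

```bash
python3 -c "
from cell import env
print(env.job_done()); print(env.state()['t'])"
```

```text
the job is handed in; nothing more can be done
None
the job is handed in; nothing more can be done
```

The job is done and was handed in at about 17 s of the 67 s allowed. I gripped the low cup by its handle and carried it level to the bin. I pushed the flap open with the cup's front while tipping it to 62° nose-down, and both cells slid out. Then I drew the cup out and stood it back on its original spot.

**Last checks:**
- The cup was empty in the wrist view and standing upright, with the gripper open and about 190 mm above where it let go.
- The flap was shut in the side and top views, with no cells on it, on the lid or on the bench. I could not see inside the bin, so I take it the cells are in there because they left the cup while the flap was open.
- Wrist force in the readings after each move stayed under about 3 N. The fingers held at about 14 mm, which matches the handle.
- No check failed. My first move call was refused because its rows left out some fields, and nothing moved. I also cut the planned grasp tilt from 30° to 15° because the wrist was getting close to a joint limit.

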